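Pop open the green bead box with the release rod

TASK

Pop open the green-topped bead box: take the yellow-handled rod from its wooden stand, push it down through the round hole in the green box's top until the hidden catch lets go and the tray springs out, then stand the rod back in its stand. Leave the orange-topped box shut.

Things in the scene. Friction and masses are not known exactly. Their poses are not given: they have to be found in the camera images.
- rod_grip (a point): Middle of the rod's round yellow handle, 24 mm thick, 80 long; z up along it. A 38 mm steel collar's underside is 46 mm below this point, the tip of the 8 mm steel rod 112 mm below. Loose, 90 g. At the start it hangs upright by its collar on the stand (fixed wood block, 90 x 90, 85 high) in a hole 26 wide, 78 deep, straight below this point; it goes back there, collar on the wood.
- green_hole (a point): Centre of the 26 mm hole, on the top face (z = 100 mm) of the fixed green-topped box, 200 long (x), 130 wide; x points to its back edge, 40 mm away. 50 mm straight below is a sprung 50 mm pad: moves from 2.5 N, frees the tray when 6 mm down (4 N), springs back. The rod's collar meets the box top with the pad 16 mm down (6 N), short of its stop at 18 mm.
- green_tray (a joint): How far the green-topped box's tray is out (m): 0 shut and latched, 0.06 fully out. Once freed, a spring drives it out along the box's -x in under 1 s and it stays out. Green front, steel knob.
- orange_tray (a joint): The same for the orange-topped box, otherwise alike (same size, hole and latch), on the other side of the stand; it stays 0, shut.
There are look-alikes about, which are no part of the job. Of the things like the part that bears rod_grip, leave any that is turquoise; of the rest the smaller one is meant.

How it is judged:
On the way:
1. with the rod down in the green box's hole, the green tray springs out (horizontal distance between rod_grip and green_hole below 0.025 m and z of rod_grip in the frame of green_hole below 0.08 m and value of joint green_tray above 0.01 m), for 0.02 s.
At the end, for the whole second after the job is handed in: The green box's tray is at least 45 mm out, the orange box's tray is shut (under 10 mm out), and the rod stands upright (within 10 degrees) in its stand again, its handle within 18 mm of where it was at the start (value of joint green_tray above 0.045 m and value of joint orange_tray below 0.01 m and distance of rod_grip from where it was at the start of the episode below 0.018 m and angle between rod_grip's own z axis and vertical below 0.17 rad); the robot touches nothing.
It fails at once if the orange box's tray is let out (value of joint orange_tray above 0.01 m).
It also fails if it takes over 45 s, if anything falls off the work surface, if the arm or the gripper's body presses on something with over 40 N, if the wrist force passes 120 N, or if a joint passes its speed limit or range.

ROBOT

A 7-joint arm with a two-finger parallel gripper is mounted at the origin on the work surface. World frame = base frame: x ahead of the robot, y to its left, z up, the work surface at z = 0. Lengths are in m, angles in rad, forces in N, time in s.
With the tool pointing down it reaches from about 0.425 to 0.875 m from the base axis. Payload 4.7 kg.
Tool frame: the origin (TCP) lies midway between the tips of the shut fingers; the grasp point (between the pads) lies 19 mm behind it; y points along the fingers, x is the direction in which the jaws open and shut, and the axes are right-handed (so a half turn about y gives the same grasp; the last joint's range is limited). The gripper opens to 85 mm and grips with 20 to 120 N. Pads are 22 mm wide; open, the fingers measure 114 mm over their backs; the gripper's body (76 mm by 85 mm) begins 54 mm behind the grasp point. The pads swing forward as they close: fully open they stand 13 mm farther back than shut.
Start: joints at [1.344, 0.321, -0.07, 1.45, 0.023, 1.371, -0.057], TCP at [0.155, -0.631, 0.231] pointing down, gripper open.
Joint ranges: [-2.86, 2.86], [-0.3, 2.09], [-1.38, 1.24], [0.06, 2.45], [-1.56, 4.7], [0.09, 2.05], [-2.69, 2.69]. Speed limits (rad/s): [2.57, 2.57, 3.14, 3.14, 3.14, 3.14, 3.14].

INTERFACE

Orientations are given as a unit quaternion [x, y, z, w].
In Python, from bench import env, optics gives the robot as it stands.
- The arm moves only by the shell command python3 -m inch 'ROWS'. ROWS is a JSON object of lists of equal length, an entry for each row: "slide": the shift along the tool's x, y, z in units of 30 mm (1.0 is 30 mm), a list of three; "turn": the turn, a rotation vector about the tool's x, y, z in degrees, a list of three; "jaw": the finger opening in mm, from 0 to 85.4. In form: {"slide": [[tx, ty, tz], ...], "turn": [[wx, wy, wz], ...], "jaw": [jaw, ...]}. A call has 1 to 8 rows; each row is the pose to reach, as a shift and turn from the pose commanded when the call began, along the tool's axes at that moment; what a row does not reach only later rows make up. A row lasts 1/10 s, in which the tool goes at most 50 mm and 8.59 degrees, less where a joint would pass 70% of its speed; a pose out of reach is approached as far as the arm can. A call with a gripper value outside its range is refused whole. The fingers move at their own pace and stop on an object; the grip force is fixed at half the most. Time passes only in rows, so rows that repeat a pose let the fingers close. It gives the time, the measured TCP pose, the force and the opening at its end, in the units of the state.
- env.read_state(): the state, without advancing time (a new reading comes with each control period).
- optics.capture(name): name is "scene" or "top" or "wrist"; returns a dict with "image" (420x560x3 uint8, red, green, blue), "fovy" (degrees; the focal length in pixels is half the picture's height over the tangent of half this angle, whatever the lens; pixels are square), "cx", "cy" (the principal point, pixels), "world_from_camera" (4x4, takes a point from camera to world coordinates); the wrist camera has in their place "tool_from_camera" (4x4, takes a point from camera to tool coordinates, whose origin is the TCP and whose axes are the tool frame's). Camera axes: x right, y down, z forward; pixel columns grow to the right and rows downward; lengths in m; the calibration is good to about 2 mm. A picture is of the moment at which its call begins: read the wrist's pose just before it. There is no depth.
- env.sign_off(): hands the job in, once; it reports no verdict.
The state is a dict: "clock": time; "q": joint angles; "qvel": joint speeds; "effort": joint torques, N m; "eef_pos": TCP position; "tcp_rot": TCP orientation; "ft_force": force on the tool from outside, world axes, zero at the start; "ft_torque": the same for the moment, N m; "finger_gap": finger opening in m.
Only numpy, scipy, OpenCV 4.12 (cv2) and the standard library are available. Lean on these libraries where they do the work, as an engineer would, in place of code of your own. Each camera call takes 0.05 s, during which the arm holds its last target.

## Working session

There is one attempt and no reset: what is moved stays moved. The work goes in short steps, Python scripts to look and compute and a shell command to move; the robot and the scene stay as the last step left them, time stands still between calls to the robot, and variables do not carry over. Pictures are saved under pics/ and viewed, and the job is handed in when it is done.

```bash
ls; mkdir -p pics; python3 - <<'E'
from bench import env, optics
import cv2
s=env.read_state();print({k:(v if not hasattr(v,'round') else v.round(4)) for k,v in s.items()})
for n in ['scene','top']:
    c=optics.capture(n);cv2.imwrite(f'pics/{n}0.png',c['image'][:,:,::-1]);print(n,c['fovy'],c['cx'],c['cy'],c['world_from_camera'],[k for k in c])
E
```

```text
pics
{'clock': 0.0, 'q': array([ 1.3441,  0.3218, -0.0701,  1.4517,  0.0226,  1.3708, -0.0569]), 'qvel': array([-0.0005, -0.0013, -0.001 , -0.0019,  0.0012,  0.0017, -0.0002]), 'effort': array([ 5.00000e-04, -4.93577e+01, -3.82000e-01, -3.14336e+01,
        1.31000e-02,  1.15000e-02, -0.00000e+00]), 'eef_pos': array([ 0.1548, -0.6307,  0.2302]), 'tcp_rot': array([-0.5561,  0.4369, -0.4358,  0.5568]), 'ft_force': array([-0.1759, -0.1867,  0.5352]), 'ft_torque': array([ 0.033 , -0.037 ,  0.0326]), 'finger_gap': 0.08549664081173056}
scene 55.23610533207193 279.61428349431714 211.92271353292637 [[ 0.36017085  0.59768904 -0.71627144  1.13111199]
 [ 0.93285334 -0.2242889   0.28192045 -0.25674479]
 [ 0.00784903 -0.76971573 -0.63833854  0.63467956]
 [ 0.          0.          0.          1.        ]] ['image', 'fovy', 'cx', 'cy', 'world_from_camera']
top 51.2867827060634 275.8625941500153 209.20794847265745 [[ 2.30703762e-02 -9.68961076e-01  2.46134499e-01  3.51549237e-01]
 [-9.99712130e-01 -2.39824004e-02 -7.08057876e-04 -7.99426462e-03]
 [ 6.58897661e-03 -2.46047309e-01 -9.69235424e-01  8.19260285e-01]
 [ 0.00000000e+00  0.00000000e+00  0.00000000e+00  1.00000000e+00]] ['image', 'fovy', 'cx', 'cy', 'world_from_camera']
```

View pics/scene0.png

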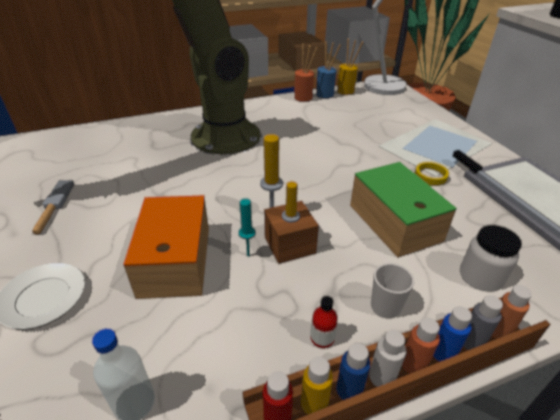

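View pics/top0.png

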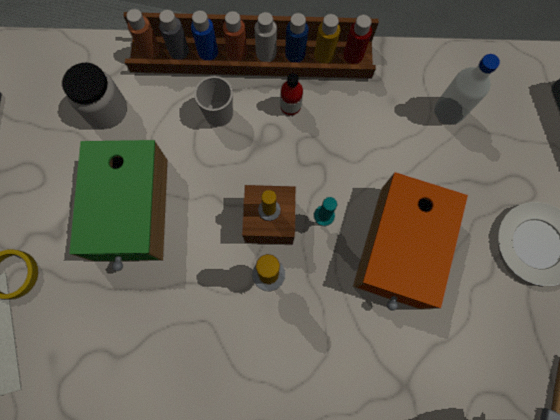

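The small yellow rod hangs in the stand at top (269,205). A larger yellow rod stands robot-side of it at (267,268), and a turquoise one at (326,210). The green hole is at (116,162). I'll zoom in for measurement.

```bash
cat > h.py <<'E'
import numpy as np, cv2
from scipy.spatial.transform import Rotation as R
from bench import env, optics
def K(c):
    f=c['image'].shape[0]/2/np.tan(np.radians(c['fovy']/2)); return np.array([[f,0,c['cx']],[0,f,c['cy']],[0,0,1]])
def T(c):
    if 'world_from_camera' in c: return np.array(c['world_from_camera'])
    s=env.read_state(); M=np.eye(4);M[:3,:3]=R.from_quat(s['tcp_rot']).as_matrix();M[:3,3]=s['eef_pos'];return M@np.array(c['tool_from_camera'])
def ray(k,t,uv):
    d=t[:3,:3]@np.linalg.inv(k)@np.array([*uv,1.]);return t[:3,3],d
def atz(k,t,uv,z):
    o,d=ray(k,t,uv);return o+d*(z-o[2])/d[2]
def proj(k,t,p):
    q=np.linalg.inv(t)@np.array([*p,1.]);q=k@q[:3];return q[:2]/q[2]
E
python3 - <<'E'
import cv2,numpy as np
t=cv2.imread('pics/top0.png');s=cv2.imread('pics/scene0.png')
a=cv2.resize(t[140:300,60:180],None,fx=3.3,fy=3.3,interpolation=2)
b=cv2.resize(t[170:300,220:340],None,fx=3.3,fy=3.3,interpolation=2)
h=max(a.shape[0],b.shape[0])
a=cv2.copyMakeBorder(a,0,h-a.shape[0],0,0,0);b=cv2.copyMakeBorder(b,0,h-b.shape[0],0,0,0)
cv2.imwrite('pics/z1.png',np.hstack([a,b]))
a=cv2.resize(s[120:270,230:330],None,fx=3.5,fy=3.5,interpolation=2)
b=cv2.resize(s[150:260,340:460],None,fx=3.5,fy=3.5,interpolation=2)
b=cv2.copyMakeBorder(b,0,a.shape[0]-b.shape[0],0,0,0)
cv2.imwrite('pics/z2.png',np.hstack([a,b]))
E
```

```text
(no output)
```

View pics/z1.png

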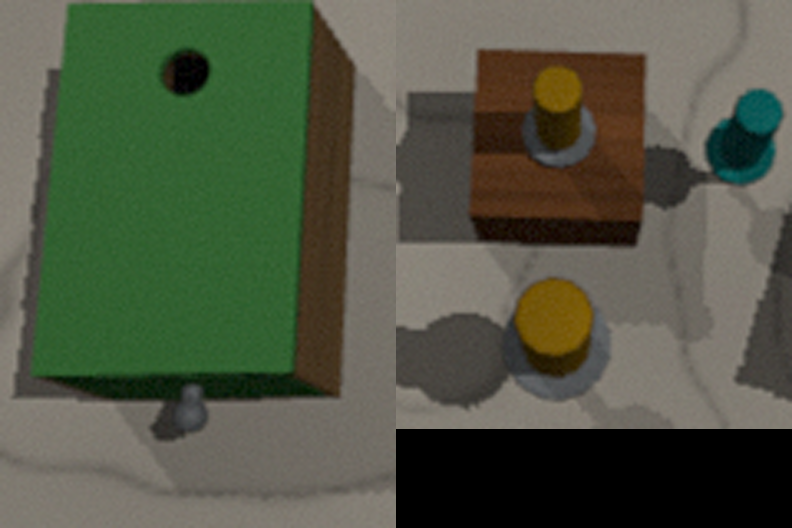

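View pics/z2.png

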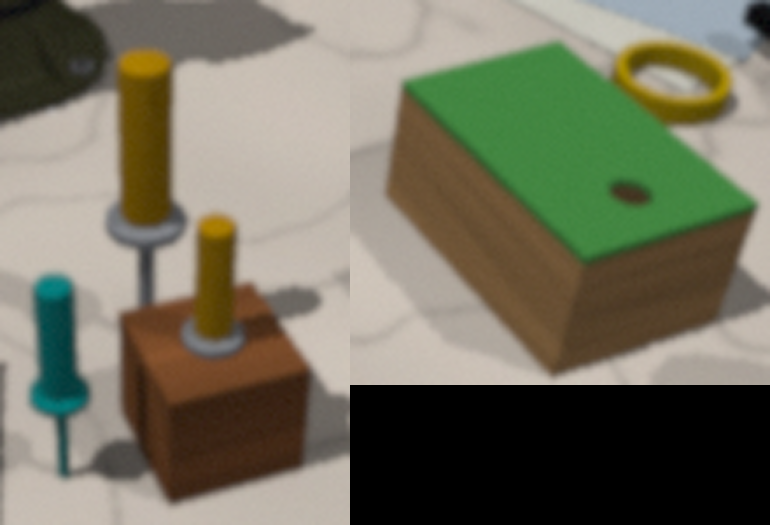

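```bash
python3 - <<'E'
from h import *
c=optics.capture('top');k,t=K(c),T(c)
c2=optics.capture('scene');k2,t2=K(c2),T(c2)
f=lambda n,uv,z,a=0:print(n,(atz(k2,t2,uv,z) if a else atz(k,t,uv,z)).round(4))
f('rodtop',(269.1,196.4),.171);f('rodtop s',(291.7,184.6),.171,1)
f('collar',(269.4,210.6),.091);f('collar s',(230+213/3.5,120+334/3.5),.091,1)
f('hole',(116.1,161.8),.1);f('hole s',(420.3,205.1),.1,1)
g=[atz(k,t,p,.1) for p in [(80.6,141.5),(154.5,140.9),(149.1,253.3),(70.3,253.9)]];print(np.round(g,4),[np.linalg.norm(g[i]-g[i-1]).round(3) for i in range(4)])
g=[atz(k2,t2,(340+(x-350)/3.5,150+y/3.5),.1) for x,y in [(402,84),(563,43),(757,207),(585,260)]];print(np.round(g,4),[np.linalg.norm(g[i]-g[i-1]).round(3) for i in range(4)])
b=[((x-396)/3.3+220,y/3.3+170) for x,y in [(478,50),(645,55),(637,217),(471,214)]]
g=[atz(k,t,p,.085) for p in b];print(np.round(g,4),[np.linalg.norm(g[i]-g[i-1]).round(3) for i in range(4)], np.mean(g,0))
# big rod triangulate
A=np.zeros((3,3));B=np.zeros(3)
def tri(u,v):
    A=np.zeros((3,3));B=np.zeros(3)
    for o,d in (ray(k,t,u),ray(k2,t2,v)):
        d=d/np.linalg.norm(d);P=np.eye(3)-np.outer(d,d);A+=P;B+=P@o
    return np.linalg.solve(A,B).round(4)
print('big',tri(((553-396)/3.3+220,170+313/3.3),(230+145/3.5,120+62/3.5)))
print('turq',tri(((761-396)/3.3+220,170+110/3.3),(230+53/3.5,120+286/3.5)))
print('small',tri((269.1,196.4),(291.7,184.6)))
print('hole',tri((116.1,161.8),(420.3,205.1)))
s=env.read_state();print(R.from_quat(s['tcp_rot']).as_matrix().round(3), s['clock'])
w=optics.capture('wrist');cv2.imwrite('pics/w0.png',w['image'][:,:,::-1]);print(w['tool_from_camera'],w['fovy'])
E
```

```text
rodtop [0.5363 0.0024 0.171 ]
rodtop s [0.5404 0.0008 0.171 ]
collar [0.5338 0.0025 0.091 ]
collar s [0.5401 0.0013 0.091 ]
hole [0.6124 0.2713 0.1   ]
hole s [0.6156 0.2695 0.1   ]
[[0.6486 0.3379 0.1   ]
 [0.6531 0.2082 0.1   ]
 [0.4539 0.199  0.1   ]
 [0.4498 0.3285 0.1   ]] [np.float64(0.199), np.float64(0.13), np.float64(0.199), np.float64(0.13)]
[[0.4627 0.1963 0.1   ]
 [0.4574 0.328  0.1   ]
 [0.6539 0.3327 0.1   ]
 [0.6581 0.2065 0.1   ]] [np.float64(0.196), np.float64(0.132), np.float64(0.197), np.float64(0.126)]
[[ 0.5802  0.0469  0.085 ]
 [ 0.5797 -0.042   0.085 ]
 [ 0.492  -0.0389  0.085 ]
 [ 0.4915  0.0469  0.085 ]] [np.float64(0.089), np.float64(0.089), np.float64(0.088), np.float64(0.086)] [0.53585643 0.00324288 0.085     ]
big [0.4254 0.001  0.2149]
turq [ 0.5336 -0.0946  0.1493]
small [0.537  0.0024 0.1683]
hole [0.6132 0.2721 0.0975]
[[ 0.238 -0.     0.971]
 [-0.971  0.001  0.238]
 [-0.001 -1.    -0.   ]] 0.2
[[ 9.99999915e-01  4.12171226e-04  5.27361829e-06  2.26776305e-04]
 [ 1.08169122e-04 -2.74739691e-01  9.61518638e-01 -1.41264108e-01]
 [ 3.97759188e-04 -9.61518555e-01 -2.74739712e-01  6.97857410e-02]
 [ 0.00000000e+00  0.00000000e+00  0.00000000e+00  1.00000000e+00]] 70.3448897275177
```

View pics/w0.png

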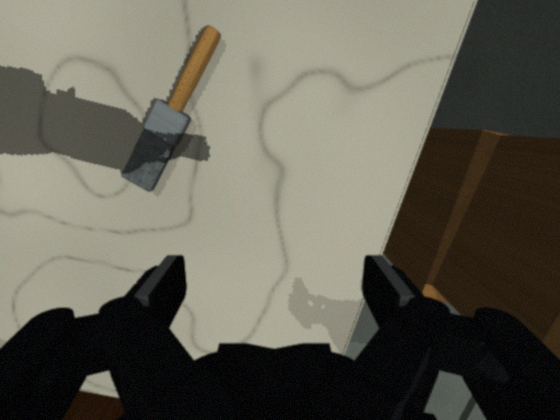

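Both views agree to about 4 mm: rod (0.537, 0.002), hole (0.613, 0.271). Sizes check (box 199×130, stand 89×89). Next I move to a hover over the rod, squaring up the yaw.

```bash
python3 -m inch '{"slide":[[0,-1.6,0],[-4,-3,4],[-17.4,-3,17.3],[-17.4,-3,17.3],[-17.4,-3,17.3],[-17.4,-3,17.3],[-17.4,-3,17.3],[-17.4,-3,17.3]],"turn":[[0,0,0],[0,7,0],[0,13.8,0],[0,13.8,0],[0,13.8,0],[0,13.8,0],[0,13.8,0],[0,13.8,0]],"jaw":[85,85,85,85,85,85,85,85]}'
python3 - <<'E'
from h import *
s=env.read_state();print(s['eef_pos'],R.from_quat(s['tcp_rot']).as_matrix().round(3),s['q'])
E
```

```text
clock: 1.05
eef_pos: [0.3353, -0.3309, 0.3046]
tcp_rot: [0.5, -0.5, 0.5, -0.5]
ft_force: [0.6, 0.4, 0.1]
finger_gap: 0.085
[ 0.33530484 -0.33094367  0.30461672] [[-0.     0.     1.   ]
 [-1.    -0.001 -0.   ]
 [ 0.001 -1.     0.   ]] [ 1.03626224 -0.07916075 -0.2934217   1.74721772 -0.02254958  1.46951085
 -0.82497589]
```

```bash
python3 -m inch '{"slide":[[-11.1,0,6.7],[-11.1,0,6.7],[-11.1,0,6.7],[-11.1,0,6.7],[-11.1,0,6.7],[-11.1,0,6.7],[-11.1,0,6.7],[-11.1,0,6.7]],"turn":[[0,0,0],[0,0,0],[0,0,0],[0,0,0],[0,0,0],[0,0,0],[0,0,0],[0,0,0]],"jaw":[85,85,85,85,85,85,85,85]}'
python3 -m inch '{"slide":[[-0.1,0,0],[-0.1,0,0],[-0.1,0,0]],"turn":[[0,0,0],[0,0,0],[0,0,0]],"jaw":[85,85,85]}'
python3 - <<'E'
from h import *
s=env.read_state();print(s['eef_pos'],s['q'],s['qvel'].round(3))
w=optics.capture('wrist');k,t=K(w),T(w)
cv2.imwrite('pics/w1.png',w['image'][:,:,::-1])
print(proj(k,t,(.537,.002,.171)),k,t)
E
```

```text
clock: 1.85
eef_pos: [0.5365, 0.0034, 0.3047]
tcp_rot: [-0.5, 0.499, -0.5, 0.501]
ft_force: [0.6, 0.7, -0.5]
finger_gap: 0.0852
clock: 2.15
eef_pos: [0.5353, 0.0014, 0.3042]
tcp_rot: [0.5, -0.5, 0.501, -0.499]
ft_force: [-0.1, -0.8, 0.7]
finger_gap: 0.0852
[0.53525431 0.00143941 0.30416092] [ 0.64879746  0.09655618 -0.74745245  1.59835446  0.06696296  1.47328721
 -1.67569139] [ 0.014 -0.008  0.012  0.002 -0.002  0.    -0.002]
[272.45389313 196.24263583] [[297.99813465   0.         273.83599183]
 [  0.         297.99813465 206.82886335]
 [  0.           0.           1.        ]] [[-2.56191283e-03 -9.61389284e-01 -2.75180089e-01  6.05122465e-01]
 [-9.99996043e-01  2.78289389e-03 -4.12608601e-04  8.33666113e-04]
 [ 1.16247448e-03  2.75177943e-01 -9.61392609e-01  4.45500087e-01]
 [ 0.00000000e+00  0.00000000e+00  0.00000000e+00  1.00000000e+00]]
```

View pics/w1.png

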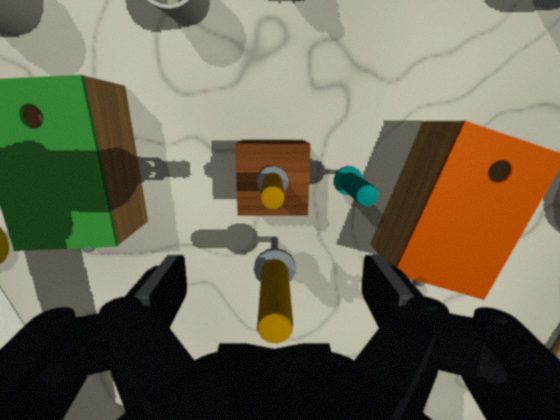

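The small rod's top shows at about (272,196), close to the predicted (272,196). I'll zoom to refine it, and the green hole at (32,116).

```bash
python3 - <<'E'
import cv2,numpy as np
t=cv2.imread('pics/w1.png')
a=cv2.resize(t[130:220,230:320],None,fx=4.4,fy=4.4,interpolation=2)
b=cv2.resize(t[70:160,0:90],None,fx=4.4,fy=4.4,interpolation=2)
cv2.imwrite('pics/z3.png',np.hstack([a,b]))
E
```

```text
(no output)
```

View pics/z3.png

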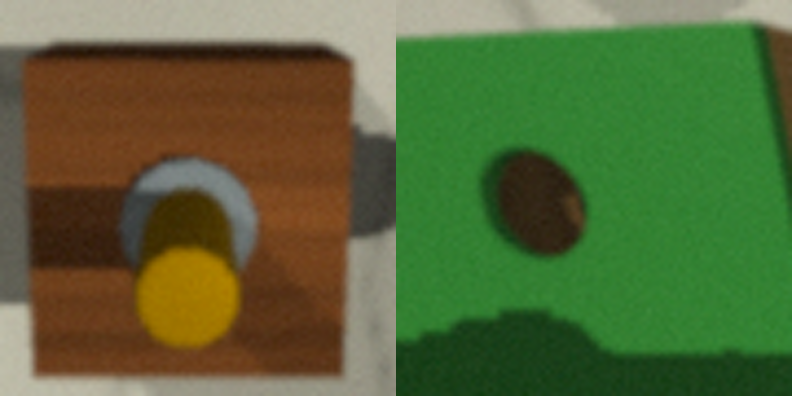

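```bash
python3 - <<'E'
from h import *
w=optics.capture('wrist');k,t=K(w),T(w);
print(atz(k,t,(272.4,197.4),.171),atz(k,t,(230+189/4.4,130+222/4.4),.091),atz(k,t,(31.2,115.7),.1))
st=[atz(k,t,(230+x/4.4,130+y/4.4),.085) for x,y in[(25,58),(352,60),(342,375),(35,375)]];print(np.round(st,4),np.mean(st,0))
E
```

```text
[0.53591755 0.00203043 0.171     ] [0.5368304 0.0016407 0.091    ] [0.61218549 0.26925235 0.1       ]
[[ 0.5806  0.0457  0.085 ]
 [ 0.5799 -0.0425  0.085 ]
 [ 0.4908 -0.0423  0.085 ]
 [ 0.4911  0.0462  0.085 ]] [0.53558849 0.00178486 0.085     ]
```

```bash
python3 -m inch '{"slide":[[0,0.5,0],[0,1.5,0.04],[0,3,0.04],[0,4.3,0.04],[0,5.3,0.04],[0,6,0.04],[0,6.3,0.04],[0,6.3,0.04]],"turn":[[0,0,0],[0,0,0],[0,0,0],[0,0,0],[0,0,0],[0,0,0],[0,0,0],[0,0,0]],"jaw":[85,85,85,85,85,85,85,85]}'
python3 - <<'E'
from h import *
s=env.read_state();print(s['eef_pos'],s['q'].round(3),s['ft_force'])
w=optics.capture('wrist')
cv2.imwrite('pics/w2.png',w['image'][:,:,::-1])
E
```

```text
clock: 3.05
eef_pos: [0.5355, 0.0025, 0.1138]
tcp_rot: [-0.5, 0.501, -0.499, 0.499]
ft_force: [0.0, 0.5, 1.0]
finger_gap: 0.0848
[0.53552118 0.00245443 0.11384187] [ 0.605  0.245 -0.736  1.854  0.182  1.114 -1.769] [0.04849578 0.53886006 1.01511894]
```

View pics/w2.png

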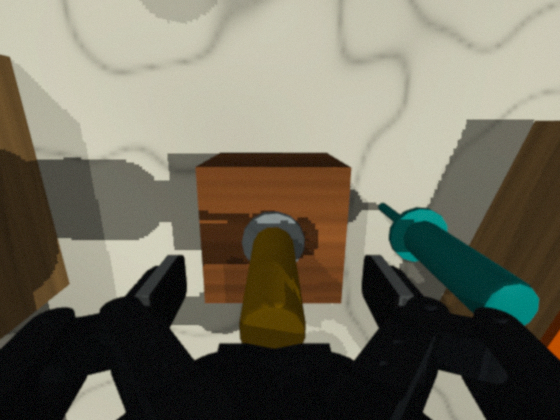

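The handle sits centred between the pads, with its top at about (272,330) and the pads at x≈172 and 376. Closing now.

```bash
python3 -m inch '{"slide":[[0,0,0],[0,0,0],[0,0,0],[0,0,0],[0,0,0],[0,0,0],[0,0,0],[0,0,0]],"turn":[[0,0,0],[0,0,0],[0,0,0],[0,0,0],[0,0,0],[0,0,0],[0,0,0],[0,0,0]],"jaw":[10,10,10,10,10,10,10,10]}'
python3 - <<'E'
from h import *
s=env.read_state();print(s['eef_pos'],s['q'].round(3),s['ft_force'],s['finger_gap'])
w=optics.capture('wrist');cv2.imwrite('pics/w3.png',w['image'][:,:,::-1])
E
```

```text
clock: 3.9
eef_pos: [0.5373, 0.0031, 0.116]
tcp_rot: [0.5, -0.5, 0.5, -0.5]
ft_force: [-0.2, -0.1, 5.6]
finger_gap: 0.0229
[0.53734281 0.00314862 0.11601858] [ 0.604  0.244 -0.737  1.851  0.182  1.114 -1.77 ] [-0.16018024 -0.09087262  5.63229549] 0.02290850731513227
```

View pics/w3.png

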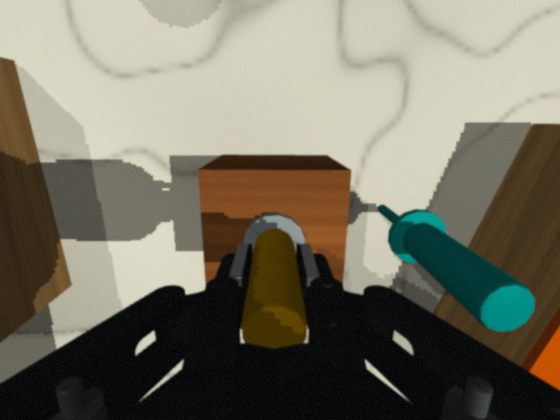

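```bash
python3 -m inch '{"slide":[[0,-0.3,0],[0,-1,0],[0,-2,0],[0,-3,0],[0,-4,0],[0,-4,0],[0,-4,0]],"turn":[[0,0,0],[0,0,0],[0,0,0],[0,0,0],[0,0,0],[0,0,0],[0,0,0]],"jaw":[10,10,10,10,10,10,10]}'
python3 -m inch '{"slide":[[-1,0,0.3],[-2.4,0,0.7],[-4,0,1.1],[-5.5,0,1.5],[-7,0,2],[-8.4,0,2.4],[-8.9,0,2.55],[-8.9,0,2.55]],"turn":[[0,0,0],[0,0,0],[0,0,0],[0,0,0],[0,0,0],[0,0,0],[0,0,0],[0,0,0]],"jaw":[10,10,10,10,10,10,10,10]}'
python3 -m inch '{"slide":[[0,0,0],[0,0,0]],"turn":[[0,0,0],[0,0,0]],"jaw":[10,10]}'
python3 - <<'E'
from h import *
s=env.read_state();print(s['eef_pos'],s['q'].round(3),s['ft_force'],s['finger_gap'],R.from_quat(s['tcp_rot']).as_matrix().round(3))
for n in ['scene','top','wrist']:
    w=optics.capture(n);cv2.imwrite(f'pics/{n}4.png',w['image'][:,:,::-1])
    k,t=K(w),T(w);e=s['eef_pos']
    for dz in (.055,-.097): print(n,proj(k,t,e+np.array([-.001,-.001,dz])))
    print('hole',proj(k,t,(.613,.27,.1)))
E
```

```text
clock: 4.65
eef_pos: [0.5368, 0.003, 0.2356]
tcp_rot: [0.5, -0.5, 0.5, -0.5]
ft_force: [-0.9, 0.1, -1.4]
finger_gap: 0.0227
clock: 5.45
eef_pos: [0.6113, 0.2739, 0.2326]
tcp_rot: [0.502, -0.5, 0.497, -0.501]
ft_force: [-0.8, 0.3, -1.5]
finger_gap: 0.0227
clock: 5.65
eef_pos: [0.6134, 0.2679, 0.2344]
tcp_rot: [0.5, -0.5, 0.501, -0.499]
ft_force: [-0.6, -0.1, -1.4]
finger_gap: 0.0228
[0.61341235 0.26786444 0.23441341] [ 0.129  0.481 -0.824  1.368  0.35   1.443 -2.254] [-0.56742822 -0.13452946 -1.3554289 ] 0.022802160888610094 [[-0.002 -0.001  1.   ]
 [-1.    -0.002 -0.002]
 [ 0.002 -1.    -0.001]]
scene [441.85242546 124.15825298]
scene [422.46322094 190.47225249]
hole [419.74915444 204.34106615]
top [ 69.65382028 111.50825331]
top [110.95888511 153.9342605 ]
hole [116.90947929 161.4967151 ]
wrist [277.32586969 334.75508426]
wrist [275.07917656 210.0188323 ]
hole [271.60420893 198.31222078]
```

```bash
python3 - <<'E'
import cv2,numpy as np
t=cv2.imread('pics/top4.png');s=cv2.imread('pics/scene4.png')
w=cv2.imread('pics/wrist4.png')
f=lambda im:cv2.resize(im,(396,396),interpolation=2)
cv2.imwrite('pics/z4.png',np.hstack([f(t[90:230,50:190]),f(s[80:260,320:500])]))
E
```

```text
(no output)
```

View pics/z4.png

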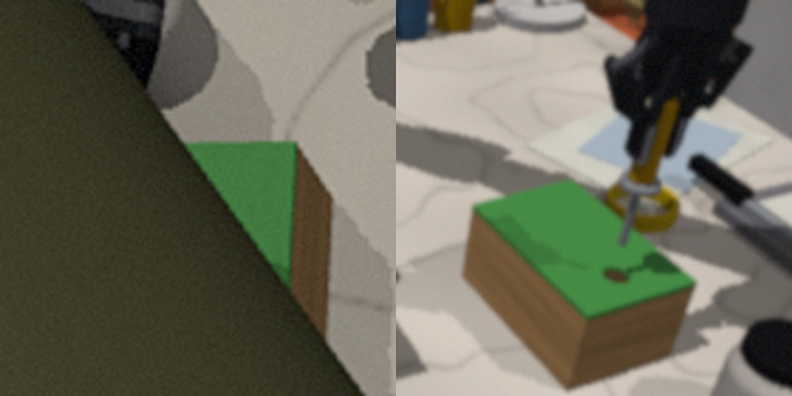

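View pics/wrist4.png

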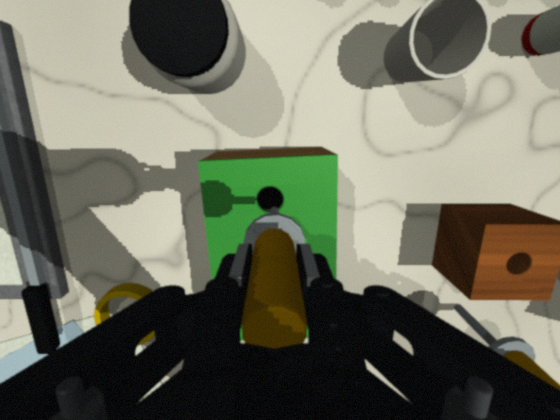

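In the scene view the tip (423.6,190.5) is where I predicted, so the rod is upright. The hole, at (270,198) in the wrist view, is about 2 mm further in +y. I'll lower partway into the hole with that correction.

```bash
python3 -m inch '{"slide":[[-0.07,0.2,0],[-0.07,0.7,0],[-0.07,1.3,0],[-0.07,1.8,0],[-0.07,2,0],[-0.07,2,0]],"turn":[[0,0,0],[0,0,0],[0,0,0],[0,0,0],[0,0,0],[0,0,0]],"jaw":[10,10,10,10,10,10]}'
python3 - <<'E'
from h import *
s=env.read_state();print(s['eef_pos'],s['ft_force'])
s_=optics.capture('scene')['image'][100:250,350:500,::-1];w=optics.capture('wrist')['image'][130:270,200:340,::-1]
f=lambda im:cv2.resize(im,(396,396),interpolation=2)
cv2.imwrite('pics/z5.png',np.hstack([f(s_),f(w)]))
E
```

```text
clock: 6.4
eef_pos: [0.6127, 0.2716, 0.1737]
tcp_rot: [0.501, -0.5, 0.5, -0.499]
ft_force: [-0.7, -0.6, -1.0]
finger_gap: 0.0224
[0.61265113 0.27162805 0.17365804] [-0.67764185 -0.6013025  -0.96699957]
```

View pics/z5.png

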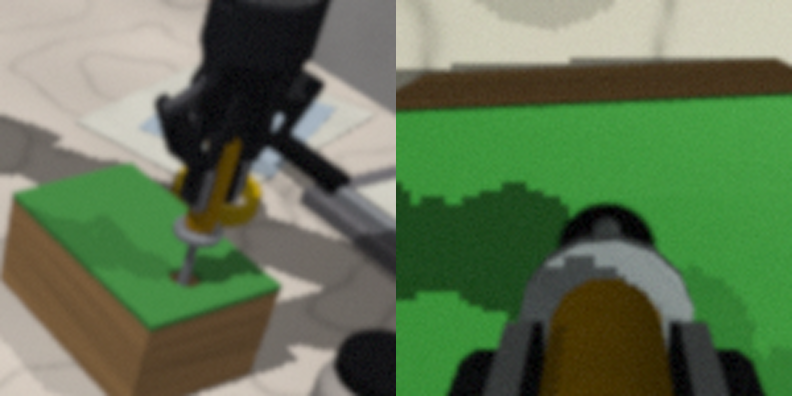

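The tip is inside the hole: rod at (607,228), hole centred about x=606 in the wrist view, with free force. Next I press down to roughly 11 mm of pad travel.

```bash
python3 -m inch '{"slide":[[0,0.4,0],[0,0.8,0],[0,1.1,0],[0,1.25,0],[0,1.35,0],[0,1.35,0],[0,1.35,0],[0,1.35,0]],"turn":[[0,0,0],[0,0,0],[0,0,0],[0,0,0],[0,0,0],[0,0,0],[0,0,0],[0,0,0]],"jaw":[10,10,10,10,10,10,10,10]}'
python3 - <<'E'
from h import *
s=env.read_state();print(s['eef_pos'],s['ft_force'])
cv2.imwrite('pics/s6.png',optics.capture('scene')['image'][:,:,::-1])
E
```

```text
clock: 7.3
eef_pos: [0.6135, 0.2722, 0.1354]
tcp_rot: [0.5, -0.5, 0.5, -0.5]
ft_force: [-0.3, -0.2, 2.8]
finger_gap: 0.0226
[0.61351816 0.27219388 0.13540756] [-0.30984038 -0.20361981  2.78437239]
```

View pics/s6.png

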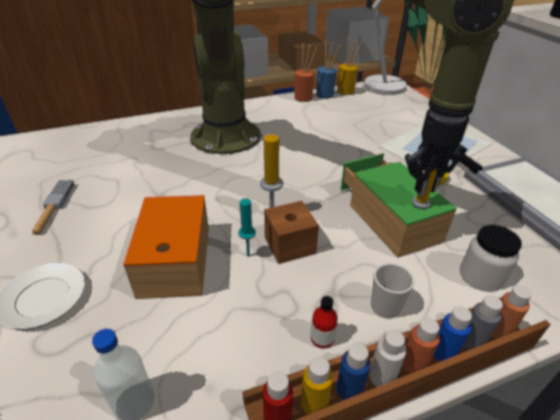

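The green tray's front is out at (362,170), and the orange one is shut. Lifting out and going back over the stand.

```bash
python3 -m inch '{"slide":[[0,-0.5,0],[0,-1.2,0],[0,-2,0],[0,-2.8,0],[0,-3.35,0],[0,-3.35,0]],"turn":[[0,0,0],[0,0,0],[0,0,0],[0,0,0],[0,0,0],[0,0,0]],"jaw":[10,10,10,10,10,10]}'
python3 -m inch '{"slide":[[1,0,-0.3],[2.4,0,-0.7],[4,0,-1.1],[5.5,0,-1.5],[7,0,-2],[8.4,0,-2.4],[8.97,0,-2.55],[8.97,0,-2.55]],"turn":[[0,0,0],[0,0,0],[0,0,0],[0,0,0],[0,0,0],[0,0,0],[0,0,0],[0,0,0]],"jaw":[10,10,10,10,10,10,10,10]}'
python3 -m inch '{"slide":[[0,0,0],[0,0,0],[0,0,0]],"turn":[[0,0,0],[0,0,0],[0,0,0]],"jaw":[10,10,10]}'
python3 - <<'E'
from h import *
s=env.read_state();print(s['eef_pos'],s['ft_force'])
a=optics.capture('scene');c=a['image'][100:280,220:400,::-1];w=optics.capture('wrist')['image'][130:310,180:360,::-1]
f=lambda im:cv2.resize(im,(396,396),interpolation=2)
cv2.imwrite('pics/z7.png',np.hstack([f(c),f(w)]))
E
```

```text
clock: 7.95
eef_pos: [0.6142, 0.2731, 0.2383]
tcp_rot: [-0.499, 0.499, -0.501, 0.501]
ft_force: [1.1, 0.0, -1.7]
finger_gap: 0.0226
clock: 8.75
eef_pos: [0.5355, -0.0016, 0.234]
tcp_rot: [-0.499, 0.502, -0.502, 0.497]
ft_force: [-0.2, 0.3, -0.8]
finger_gap: 0.0228
clock: 9.05
eef_pos: [0.5369, 0.005, 0.2351]
tcp_rot: [-0.501, 0.5, -0.499, 0.501]
ft_force: [-1.1, 0.7, -0.5]
finger_gap: 0.0227
[0.53687312 0.00499983 0.23510489] [-1.11902504  0.71185196 -0.50764038]
```

View pics/z7.png

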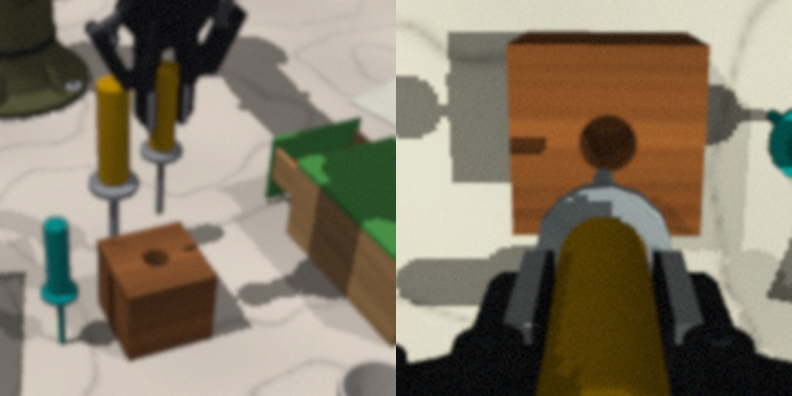

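The tray stays out. The rod tip is about 2 mm left (+y) of the stand hole (603 vs 608 in the zoom). I'll correct that and lower.

```bash
python3 -m inch '{"slide":[[0.06,0.3,0],[0.06,1,0],[0.06,1.8,0],[0.06,2.6,0],[0.06,2.8,0],[0.06,2.8,0]],"turn":[[0,0,0],[0,0,0],[0,0,0],[0,0,0],[0,0,0],[0,0,0]],"jaw":[10,10,10,10,10,10]}'
python3 - <<'E'
from h import *
s=env.read_state();print(s['eef_pos'],s['ft_force'])
E
python3 -m inch '{"slide":[[0,0.4,0],[0,0.8,0],[0,1.05,0],[0,1.15,0],[0,1.15,0],[0,1.15,0]],"turn":[[0,0,0],[0,0,0],[0,0,0],[0,0,0],[0,0,0],[0,0,0]],"jaw":[10,10,10,10,10,10]}'
python3 - <<'E'
from h import *
s=env.read_state();print(s['eef_pos'],s['ft_force'])
a=optics.capture('scene');c=a['image'][100:280,220:400,::-1];w=optics.capture('wrist')['image'][130:310,180:360,::-1]
f=lambda im:cv2.resize(im,(396,396),interpolation=2)
cv2.imwrite('pics/z8.png',np.hstack([f(c),f(w)]))
E
```

```text
clock: 9.75
eef_pos: [0.536, 0.0014, 0.1503]
tcp_rot: [-0.501, 0.501, -0.499, 0.5]
ft_force: [0.8, -0.3, -0.5]
finger_gap: 0.0225
[0.53602685 0.0013805  0.1502714 ] [ 0.77041489 -0.28339116 -0.4679613 ]
clock: 10.35
eef_pos: [0.5371, 0.0013, 0.1171]
tcp_rot: [0.5, -0.5, 0.5, -0.5]
ft_force: [0.2, 0.8, -1.3]
finger_gap: 0.023
[0.53710713 0.00132605 0.11705391] [ 0.18596327  0.76040643 -1.33647142]
```

View pics/z8.png

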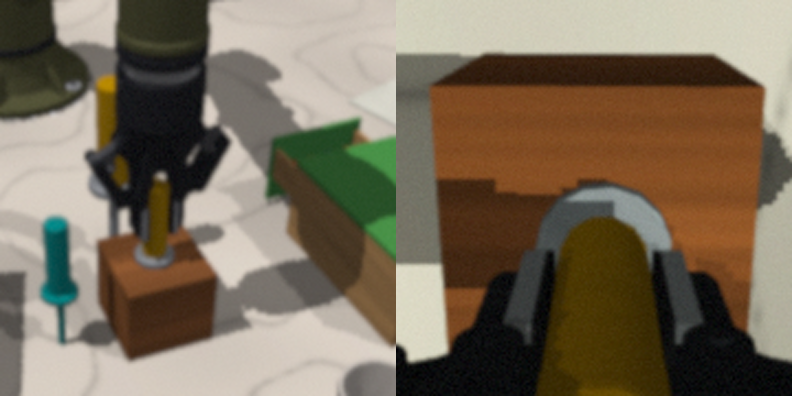

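The rod is in the stand hole with its collar just off the wood, since its weight still shows in the force. Lowering another 2 mm.

```bash
python3 -m inch '{"slide":[[0,0.04,0],[0,0.07,0],[0,0.07,0]],"turn":[[0,0,0],[0,0,0],[0,0,0]],"jaw":[10,10,10]}'
```

```text
clock: 10.75
eef_pos: [0.5372, 0.0012, 0.1161]
tcp_rot: [0.5, -0.5, 0.5, -0.5]
ft_force: [-3.5, 0.4, 5.8]
finger_gap: 0.0227
```

Contact at 5.8 N, at the same TCP height as when I gripped it. Opening, then rising.

```bash
python3 -m inch '{"slide":[[0,0,0],[0,0,0],[0,0,0],[0,0,0],[0,0,0],[0,0,0]],"turn":[[0,0,0],[0,0,0],[0,0,0],[0,0,0],[0,0,0],[0,0,0]],"jaw":[40,60,85,85,85,85]}'
python3 -m inch '{"slide":[[0,-0.3,0],[0,-1,0],[0,-2.2,0],[0,-3.6,0],[0,-5,0],[0,-6,0],[0,-6,0],[0,-6,0]],"turn":[[0,0,0],[0,0,0],[0,0,0],[0,0,0],[0,0,0],[0,0,0],[0,0,0],[0,0,0]],"jaw":[85,85,85,85,85,85,85,85]}'
python3 - <<'E'
from h import *
s=env.read_state();print(s['eef_pos'],s['ft_force'])
w=optics.capture('wrist');k,t=K(w),T(w)
cv2.imwrite('pics/w9.png',w['image'][:,:,::-1])
cv2.imwrite('pics/s9.png',optics.capture('scene')['image'][:,:,::-1])
print(proj(k,t,(.5365,.002,.171)),proj(k,t,(.5365,.002,.091)))
E
```

```text
clock: 11.35
eef_pos: [0.5368, 0.0013, 0.1147]
tcp_rot: [-0.5, 0.5, -0.5, 0.5]
ft_force: [-0.4, -0.9, 1.2]
finger_gap: 0.0851
clock: 12.15
eef_pos: [0.5371, 0.0014, 0.2956]
tcp_rot: [0.5, -0.499, 0.501, -0.5]
ft_force: [-1.1, 0.4, -0.8]
finger_gap: 0.0849
[0.53705731 0.00139952 0.29562586] [-1.06320638  0.4012051  -0.8011822 ]
[272.81118394 200.6188135 ] [273.02265192 183.24971126]
```

View pics/w9.png

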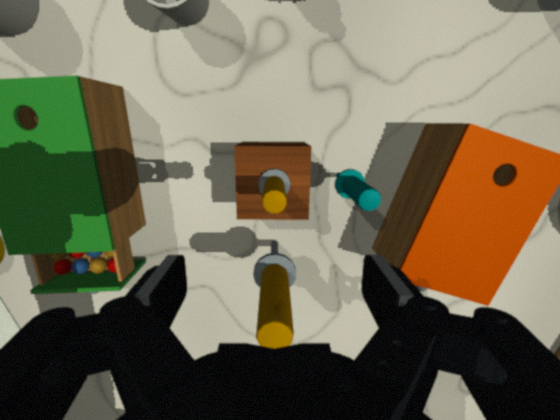

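View pics/s9.png

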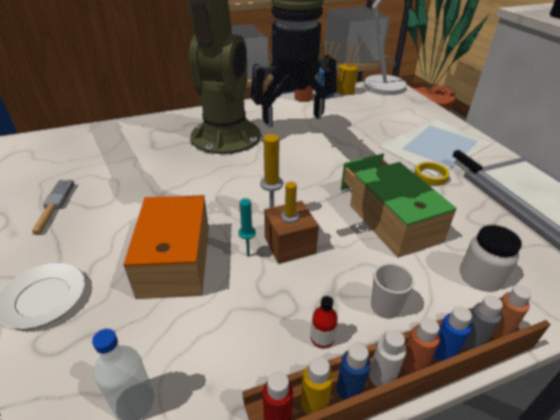

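Rod back at (274,201), 1 px from prediction, standing in the block as at the start. Quick check of the tray's travel, then hand in.

```bash
python3 - <<'E'
from h import *
w=optics.capture('wrist');k,t=K(w),T(w)
for z in (.06,.08,.095): print(z,atz(k,t,(45,290),z),atz(k,t,(125,287),z))
print('box front',atz(k,t,(10,251),.1),atz(k,t,(112,246),.1), 'rod',atz(k,t,(274,201),.171))
print(env.sign_off())
E
```

```text
0.06 [0.37493529 0.32651331 0.06      ] [0.3798089  0.21202071 0.06      ]
0.08 [0.38728596 0.30913001 0.08      ] [0.39189932 0.2007512  0.08      ]
0.095 [0.39654895 0.29609253 0.095     ] [0.40096713 0.19229907 0.095     ]
box front [0.45350374 0.32303435 0.1       ] [0.46016635 0.19752005 0.1       ] rod [0.53579076 0.00084089 0.171     ]
the job is handed in; nothing more can be done
None
```

The job is done and handed in at about 12 s on the robot's clock, well under the 45 s limit; it gave no verdict. I took the small yellow-handled rod from its stand and lowered it through the green box's hole to about 11 mm of pad travel. The tray sprang out, and I stood the rod back in its stand, let go and backed off upward.

What the last checks showed:
- **Green tray:** it shows clearly out in the wrist and scene views, roughly 55–65 mm by image. The height of its front edge is only estimated, so that figure is rough.
- **Orange tray:** it looked shut in the same views.
- **Rod:** its top measured (0.536, 0.001), against (0.536, 0.002) at the start. It looks upright with its collar on the wood.
- **Gripper:** it is open and clear, about 125 mm above the rod, with only noise-level force.
- **Forces:** the largest reading I saw was about 6 N, when the collar met the stand.
- **Disagreements:** none that mattered. Early position estimates from the top and scene cameras differed by up to about 6 mm, which the wrist camera settled, and readings of the tool position scattered by 1–2 mm.

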